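Hang a roller hanger on the sloped rail and send it home

TASK

Pick up the roller hanger that carries a carved wooden blank, hook it over the bar of the sloped rail near its upper end and lower it gently until you feel the rollers bear on the bar, without dropping it or pressing hard. Then let go so that it rolls down by itself to the small spring catch, and push it gently over the catch until it is fully home against the rubber end stop. Leave it hanging there untouched, and leave the gouge, the mallet and the offcut where they are.

Things in the scene. Friction and masses are not known exactly. Their poses are not given: they have to be found in the camera images.
- stand: Fixed stand: plywood base 470 x 100 x 15 mm, two posts 24 mm thick at local x = -205 and +205 mm, between them a straight steel bar sloping 12 degrees, 10 mm wide, 20 mm high, at y = 0, free underneath. Origin: centre of the base's underside, on the bench. x: level, downhill; z up; y across the bar. Hanger and rail must never press on each other with 20 N.
- load_point (a point): Loading place on the bar's top centre line, 98 mm uphill of the stand's centre, as at the bar's LOWEST setting. The bar's height is set by hand, not measured: the rigid bar with catch and stop sits 0 to 24 mm higher than this point says, to be felt: still held, the hanger should bear on the bar with some 2 to 10 N for a moment. Hang it within 40 mm of this point along the bar. Axes: the stand's (level).
- catch_point (a point): Spring catch: round brass nose 9 mm wide standing 4 mm out of the bar's top; this is the bar's top there at the lowest setting (truly 0 to 24 mm higher). It stops a hanger rolling by itself with the hook_point about 29 mm uphill of it. Pushed along the bar with roughly 4 to 10 N the hanger rides over it. Axes: the stand's.
- home_point (a point): Where the hook_point lies when the hanger is fully home (bar's top at the lowest setting; truly 0 to 24 mm higher); about 25 mm further downhill than when held at the catch. There the hanger's end meets the rubber end stop, 26 mm wide, 22 mm above the bar, face 30 mm downhill of this point; it yields 1 mm per 2.5 N, at most 7 mm. Axes: the stand's.
- hanger: Loose roller hanger, 0.2 to 0.4 kg, 174 mm high, standing upright. Origin: under the hook's middle at the block's underside; z up, x rolling direction, y across. Wooden block 50 (x) x 74 mm (y -45 to +29), z 0 to 36 (pad to 39). Flat shank 24 x 4 mm at y +29 to +33 rises to the bridge (60 mm long, z 128 to 134), so the hook is open towards -y. May hang either way round.
- hook_point (a point): On the hanger (z = 110 mm, x = y = 0): midway between the undersides of its two rollers (16 mm diameter and width, at x = +-20), which come to stand on the bar's top. Guide cheeks outside the rollers, 60 mm long, inner faces at y = +-10.5, outer +-14.5, reach 8 mm lower (z = 102): the throat is z 39 to 102. Let go, it rolls at 0.1 to 0.2 m/s. Axes: the hanger's.
- tab_point (a point): On the hanger (z = 156 mm, x = y = 0): near the middle of the wooden grip tab on top of the bridge, 32 mm (x) x 12 mm (y), z = 134 to 174 mm, to be pinched across y. Axes: the hanger's.
- gouge: Carving gouge lying on the bench, wooden handle and steel blade, about 230 mm long and 30 mm thick, along its x. Bystander: leave alone.
- mallet: Round wooden carver's mallet standing on its head, 88 mm across, 222 mm high; origin at the centre of its underside. Bystander: leave alone.
- offcut: Wooden offcut 110 x 45 x 30 mm lying on the bench; origin at the centre of its underside. Bystander: leave alone.
Things that resemble listed ones, but are neither listed nor needed, are in the scene too. Leave any pink or yellow look-alike of the hanger alone.

How it is judged (in metres and radians):
On the way, in this order (a step that is already met when the one before it is completed fails the run):
1. the hanger, still held, bears on the bar at the loading place lightly, with 1 to 12 N (x of hook_point in the frame of stand between -0.1516 and -0.044 m and y of hook_point in the frame of stand between -0.008 and 0.008 m and angle between the y axis of hanger and the y axis of stand, either way round below 0.25 rad and z of hook_point in the frame of stand above 0.1804 m and contact force between hanger and stand between 1 and 12 N and contact force between the fingers and hanger above 1 N), for 0.2 s.
2. let go, the hanger rolls down the bar by itself (x of hook_point in the frame of stand between -0.1272 and 0.1027 m and y of hook_point in the frame of stand between -0.008 and 0.008 m and contact force between the fingers and hanger below 0.05 N and linear speed of hanger above 0.05 m/s), for 0.2 s.
3. the hanger has passed the catch and stands home against the end stop (x of hook_point in the frame of stand between 0.1272 and 0.1369 m and y of hook_point in the frame of stand between -0.008 and 0.008 m and z of hook_point in the frame of stand between 0.1429 and 0.1749 m), for 0.2 s.
At the end, for the whole second after the job is handed in: The hanger hangs from the bar past the catch, its hook_point within 5 mm (along the bar) of home, within 8 mm across the bar, at the height of the bar, in line with the bar within 0.2 rad, at rest and released; gouge, mallet and offcut within 30 mm of where they were (all of step 3 and angle between the y axis of hanger and the y axis of stand, either way round below 0.2 rad and linear speed of hanger below 0.02 m/s and contact force between the fingers and hanger below 0.05 N and distance of each of gouge, mallet, offcut from where it was at the start of the episode below 0.03 m); the robot touches nothing.
It fails at once if hanger and rail pressed together with 20 N or more (contact force between hanger and stand above 20 N).
It fails at once if the gripper or arm strikes the rail stand with 25 N or more (contact force between the arm and stand above 25 N).
It fails at once if the gouge is pushed away by more than 30 mm (distance of gouge from where it was at the start of the episode above 0.03 m).
It fails at once if the mallet is pushed away by more than 30 mm (distance of mallet from where it was at the start of the episode above 0.03 m).
It fails at once if the offcut is pushed away by more than 30 mm (distance of offcut from where it was at the start of the episode above 0.03 m).
It also fails if it takes over 54 s, if anything falls off the work surface, if the arm or the gripper's body presses on something with over 40 N, if the wrist force passes 120 N, or if a joint passes its speed limit or range.

ROBOT

A 6-joint arm with a two-finger parallel gripper is mounted at the origin on the work surface. World frame = base frame: x ahead of the robot, y to its left, z up, the work surface at z = 0. Lengths are in m, angles in degrees, forces in N, time in s.
With the tool pointing down it reaches from about 0.25 to 0.725 m from the base axis. Payload 9.7 kg.
Tool frame: the origin (TCP) lies between the finger pads; the fingertips stand 22 mm ahead of it and the grasp point (between the pads) lies 3 mm ahead of it; z points along the fingers, y is the line along which they close (so a half turn about z gives the same grasp; the last joint's range is limited). The gripper opens to 85 mm and grips with 20 to 120 N. Pads are 22 mm wide; open, the fingers measure 114 mm over their backs; the gripper's body (76 mm by 85 mm) begins 54 mm behind the grasp point. The pads swing forward as they close: fully open they stand 13 mm farther back than shut.
Start: joints at [-69.328, 4.979, 10.078, 95.1, 0, 90], TCP at [0.194, -0.515, 0.253] pointing down, gripper open.
Joint ranges: [-179.16, 179.16], [-48.56, 103.87], [-65.8, 70.77], [-126.05, 130.52], [-82.76, 87.17], [-180, 180]. Speed limits (degrees/s): [127.2, 127.2, 147.25, 180, 180, 180].

INTERFACE

Orientations are given as [roll, pitch, yaw] about the fixed x, y, z axes, in that order (R = Rz(yaw) Ry(pitch) Rx(roll)).
In Python, from workcell import bot, viewer, finder gives the robot as it stands.
- The arm moves only by the tool move_arm, never from a script. Its arguments are lists of equal length, an entry for each row: "offset": the shift along the tool's x, y, z in cm, a list of three; "twist": the turn, a rotation vector about the tool's x, y, z in rad, a list of three; "grip": the opening, from 0 (shut) to 1 (fully open). In form: {"offset": [[x, y, z], ...], "twist": [[ax, ay, az], ...], "grip": [grip, ...]}. A call has 1 to 5 rows; each row shifts and turns the commanded pose from where the row before left it, along the tool's axes as they then stand; what a row does not reach is not made up. A row lasts 1/10 s, in which the tool goes at most 50 mm and 8.59 degrees, less where a joint would pass 70% of its speed; a pose out of reach is approached as far as the arm can. A call is refused whole if a number of a shift passes 5 or a number of a turn 0.15, either way. A call with a gripper value outside its range is refused whole. The fingers move at their own pace and stop on an object; "force" is the grip in N (left out, the last holds). Time passes only in rows, so rows that do not move let the fingers close. It gives the time, the measured TCP pose, the force, the opening and the grip force at its end, in the units of the state.
- bot.get_obs(): the state, without advancing time (a new reading comes with each control period).
- viewer.camera(name): name is "scene" or "side" or "wrist"; returns a dict with "color" (480x640x3 uint8, red, green, blue), "depth" (480x640 float32, m along the optical axis (not along the pixel's ray), 0 where there is no reading), "vfov" (degrees; the focal length in pixels is half the picture's height over the tangent of half this angle, whatever the lens; pixels are square), "cx", "cy" (the principal point, pixels), "k1" (the pictures are not rectified: a ray, as slopes to the right and down, at radius r is drawn at 1 + k1 r^2 times it, then the intrinsics apply), "position" and "attitude" of the camera in the world; the wrist camera has in their place "tool_from_camera" (4x4, takes a point from camera to tool coordinates, whose origin is the TCP and whose axes are the flange's). Camera axes: x right, y down, z forward; pixel columns grow to the right and rows downward; lengths in m; the calibration is good to about 2 mm. A picture is of the moment at which its call begins: read the wrist's pose just before it.
- bot.job_done(): hands the job in; it is judged then, once.
Trained networks look in a picture, given as the dict that the camera call returned (one of the last four; its "shot" number tells which), for a name from the list of things; names that differ only in an ending like _2 or _b are one class to them, and where a whole thing is asked for, a point or a joint stands for the part that bears it (a point fixed in the world has none). Each returns a list of dicts, best first, with "p" (0 to 1); they miss things now and then, are a little off and sometimes report something else, mostly with a low value. They report only what shows in the picture. A call takes as long as a camera call. They do not tell look-alikes from the thing itself.
- finder.boxes_of(picture, thing): "position" ([column, row] in pixels, amid what is visible of it).
- finder.pinpoint(picture, thing): "position" ([column, row] in pixels: a listed point, or the origin of a listed thing).
The state is a dict: "time": time; "q": joint angles; "qd": joint speeds; "joint_efforts": joint torques, N m; "ee_pos": TCP position; "tcp_rot": TCP orientation; "wrist_force": force on the tool from outside, world axes, zero at the start; "torque": the same for the moment, N m; "opening": finger opening in m; "grasp_force": force on a finger pad.
Only numpy, scipy, OpenCV 4.12 (cv2) and the standard library are available. Lean on these libraries where they do the work, as an engineer would, in place of code of your own. Each camera call takes 0.05 s, during which the arm holds its last target. There are 200 camera calls.

## Working session

There is one attempt and no reset: what is moved stays moved. The work goes in short steps, Python scripts to look and compute and a tool call to move; the robot and the scene stay as the last step left them, time stands still between calls to the robot, and variables do not carry over. Pictures are saved under pics/ and viewed, at most 10 in all, crops included, and the job is handed in when it is done.

Besides the shell and the picture viewer there is one more tool, called after ">>>" as name(argument=value, ...) on one line, values as JSON. move_arm: Moves the arm, as the interface text tells. Its arguments: {"type":"object","properties":{"offset":{"type":"array","items":{"type":"array","items":{"type":"number"}}},"twist":{"type":"array","items":{"type":"array","items":{"type":"number"}}},"grip":{"type":"array","items":{"type":"number"}},"force":{"type":"number"}},"required":["offset","twist","grip"]}

```bash
ls; mkdir -p pics
cat > h.py <<'E'
import numpy as np, cv2
from scipy.spatial.transform import Rotation as R
from workcell import bot, viewer, finder
def cam_pose(c,obs=None):
    if 'tool_from_camera' in c:
        T=np.eye(4);T[:3,:3]=R.from_euler('xyz',obs['tcp_rot'],degrees=True).as_matrix();T[:3,3]=obs['ee_pos']
        return T@np.array(c['tool_from_camera'])
    T=np.eye(4);a=np.array(c['attitude'])
    T[:3,:3]=R.from_euler('xyz',a,degrees=True).as_matrix() if a.shape==(3,) else a
    T[:3,3]=c['position'];return T
def K(c):
    f=240/np.tan(np.radians(c['vfov'])/2);return np.array([[f,0,c['cx']],[0,f,c['cy']],[0,0,1.]])
def rays(c,uv):
    p=cv2.undistortPoints(np.array(uv,float).reshape(-1,1,2),K(c),np.array([c['k1'],0,0,0,0.]))[:,0]
    return np.c_[p,np.ones(len(p))]
def cloud(c,T,uv):
    uv=np.array(uv).reshape(-1,2);d=c['depth'][np.round(uv[:,1]).astype(int),np.round(uv[:,0]).astype(int)]
    return (rays(c,uv)*d[:,None])@T[:3,:3].T+T[:3,3],d
def proj(c,T,P):
    q=(np.array(P).reshape(-1,3)-T[:3,3])@T[:3,:3];xy=q[:,:2]/q[:,2:];r2=(xy**2).sum(1,keepdims=True)
    k=K(c);return xy*(1+c['k1']*r2)*k[0,0]+k[:2,2]
def save(n,c): cv2.imwrite('pics/'+n+'.png',c['color'][:,:,::-1])
E
python3 - <<'E'
from h import *
o=bot.get_obs();print(o)
for n in ['scene','side','wrist']:
    c=viewer.camera(n);T=cam_pose(c,o);save(n+'0',c)
    print(n,{k:v for k,v in c.items() if k not in('color','depth')})
    for t in ['load_point','catch_point','home_point','hook_point','tab_point','hanger','stand','gouge','mallet','offcut']:
        for f in finder.pinpoint(c,t)[:4]:
            P,d=cloud(c,T,f['position']);print(n,t,np.round(f['position'],1),round(f['p'],2),P.round(3))
E
```

```text
pics
{'time': 0.0, 'q': array([-6.93295494e+01,  5.01112760e+00,  1.00333431e+01,  9.50986114e+01,
        1.50538023e-03,  9.00021127e+01]), 'qd': array([ 0.01363274,  0.04251891,  0.01369557, -0.00832945, -0.03077465,
        0.019256  ]), 'joint_efforts': array([-2.25265967e-04, -5.20381773e+01,  4.64811873e+01,  1.60020887e-02,
        4.16513842e-05,  3.33622729e-06]), 'ee_pos': array([ 0.19408177, -0.51440513,  0.25257283]), 'tcp_rot': array([-1.79923604e+02, -1.50256195e-03,  2.06683359e+01]), 'wrist_force': array([ 0.27907888,  0.13892052, -0.31760417]), 'torque': array([-0.04659912,  0.0072371 ,  0.03080024]), 'grasp_force': 0.0, 'opening': 0.08542903482555382}
scene {'vfov': 50.08851655371429, 'cx': 318.7103517453949, 'cy': 233.37106187097191, 'k1': 0.026467648561044353, 'position': array([ 1.22807505, -0.62350621,  0.91809977]), 'attitude': array([-128.05932559,   -0.40924295,   51.86697385]), 'shot': 1}
scene load_point [339.5 267.2] 0.93 [[ 0.626 -0.089  0.199]]
scene catch_point [426.1 247.5] 0.94 [[0.656 0.153 0.15 ]]
scene home_point [423.5 249.5] 0.85 [[0.657 0.143 0
[... 2028 characters left out ...]

side mallet [328.9 361.4] 0.31 [[0.364 0.957 1.299]]
side offcut [381.1 403.3] 0.83 [[0.301 0.416 0.032]]
side offcut [277.6 262.3] 0.63 [[0.628 0.019 0.019]]
side offcut [327.7 361.5] 0.16 [[0.445 0.307 0.005]]
wrist {'vfov': 70.26230124407422, 'cx': 318.0954216584028, 'cy': 239.40816954765043, 'k1': -0.0034500458452555237, 'tool_from_camera': array([[-1.58903287e-04, -9.60345905e-01, -2.78811257e-01,
         7.04944954e-02],
       [ 9.99998854e-01, -5.72445628e-04,  1.40181826e-03,
         4.44058612e-04],
       [-1.50583471e-03, -2.78810714e-01,  9.60344895e-01,
        -1.19493470e-01],
       [ 0.00000000e+00,  0.00000000e+00,  0.00000000e+00,
         1.00000000e+00]]), 'shot': 3}
```

View pics/scene0.png

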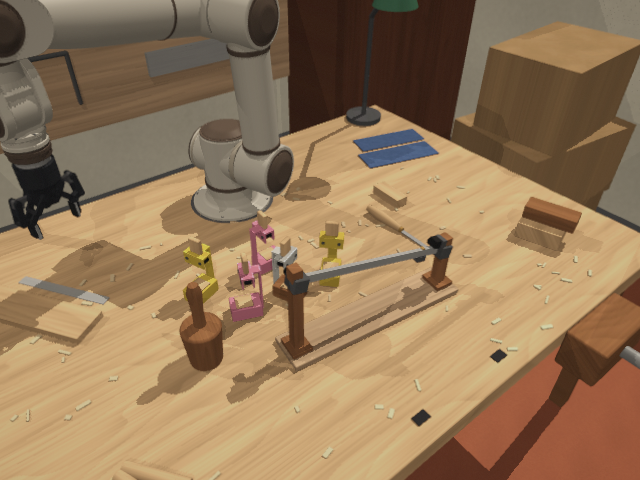

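View pics/side0.png

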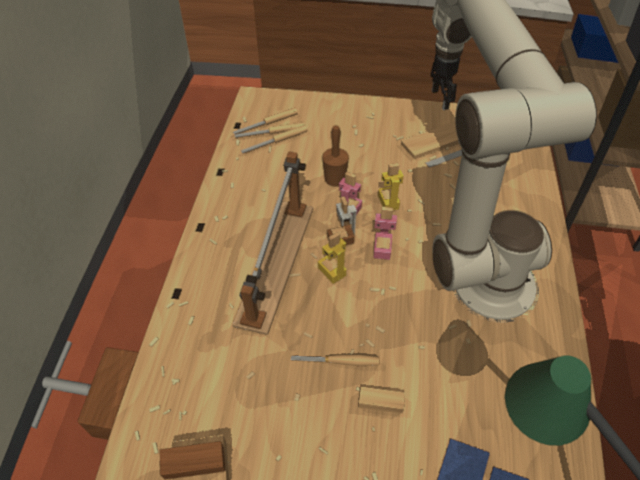

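The grey hanger is at about scene (284,258) and side (345,215). Look-alikes: pink at scene (247,280) and (262,240), yellow at scene (199,260) and (332,245). Only the grey one fits the description. I'll move the wrist camera above it to confirm.

>>> move_arm(offset=[[2.8, -2.5, -3], [3.2, -2.8, -2.5], [3.4, -3, -2], [3.4, -3, -2], [3.4, -3, -1]], twist=[[0, 0, 0], [0, 0, 0], [0, 0, 0], [0, 0, 0], [0, 0, 0]], grip=[1, 1, 1, 1, 1])

```text
time: 2.15
ee_pos: [0.2957, -0.3221, 0.3601]
tcp_rot: [179.9, -0.1, 20.6]
wrist_force: [1.1, 0.4, -0.2]
opening: 0.0853
grasp_force: 0.0
```

>>> move_arm(offset=[[3.4, -3, -1], [3.4, -3, 0], [3.4, -3, 0], [3.4, -3, 0], [2.4, -2.4, 0]], twist=[[0, 0, 0], [0, 0, 0], [0, 0, 0], [0, 0, 0], [0, 0, 0]], grip=[1, 1, 1, 1, 1])

```text
time: 2.65
ee_pos: [0.3948, -0.1302, 0.3684]
tcp_rot: [180.0, -0.0, 20.7]
wrist_force: [0.3, -0.3, -0.6]
opening: 0.0854
grasp_force: 0.0
```

>>> move_arm(offset=[[0, 0, 0], [0, 0, 0]], twist=[[0, 0, 0], [0, 0, 0]], grip=[1, 1])

```text
time: 2.85
ee_pos: [0.3943, -0.1318, 0.3683]
tcp_rot: [180.0, 0.0, 20.8]
wrist_force: [0.5, -0.2, 0.4]
opening: 0.0853
grasp_force: 0.0
```

```bash
cat > look.py <<'E'
from h import *
import sys
n=sys.argv[1]
o=bot.get_obs();print(o['time'],o['ee_pos'].round(4),o['tcp_rot'].round(2))
c=viewer.camera('wrist');T=cam_pose(c,o);save(n,c);np.savez('/tmp/'+n,T=T,**{k:c[k] for k in('depth','color','vfov','cx','cy','k1')})
for t in ['load_point','catch_point','home_point','hook_point','tab_point','hanger','stand']:
    for f in finder.pinpoint(c,t)[:5]:
        P,d=cloud(c,T,f['position']);print(t,np.round(f['position'],1),round(f['p'],2),P.round(4))
E
python3 look.py w1
```

```text
2.85 [ 0.3943 -0.1318  0.3683] [1.7999e+02 1.0000e-02 2.0800e+01]
hook_point [267.7 242.2] 0.91 [[ 0.3478 -0.0949  0.1507]]
hook_point [406.6 299.8] 0.91 [[ 0.333  -0.2643  0.1333]]
hook_point [405.2 189. ] 0.83 [[ 0.4473 -0.2096  0.1329]]
hook_point [203.5  90.1] 0.6 [[0.4649 0.0119 0.1324]]
hook_point [315.2 148.1] 0.56 [[ 0.4534 -0.1076  0.1731]]
tab_point [415.6 198.9] 0.96 [[ 0.4438 -0.2113  0.172 ]]
tab_point [318.  151.6] 0.89 [[ 0.4515 -0.111   0.1731]]
tab_point [187.6  79.4] 0.83 [[0.4678 0.0144 0.1698]]
tab_point [418.4 319.4] 0.74 [[ 0.3311 -0.2678  0.1724]]
tab_point [262.8 256.6] 0.56 [[ 0.3394 -0.0959  0.1724]]
hanger [227.8  98.4] 0.87 [[0.4676 0.0133 0.0377]]
hanger [280.3 220.7] 0.84 [[ 0.3449 -0.0972  0.0378]]
hanger [385.9 179.2] 0.74 [[ 0.4494 -0.187   0.1321]]
hanger [389.  268.9] 0.73 [[ 0.3333 -0.2632  0.0376]]
hanger [314.9 144.9] 0.68 [[ 0.4559 -0.1064  0.1725]]
```

View pics/w1.png

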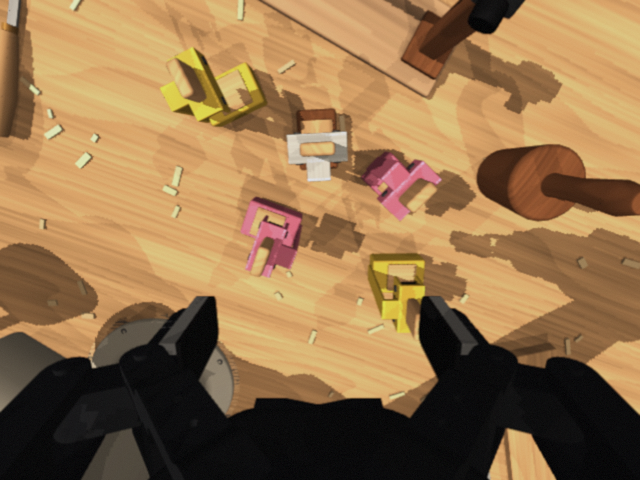

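The wrist view confirms it: the grey steel hanger has its tab at (318,148), its block towards the image top and its shank towards the image bottom. Pink are at (405,185) and (270,240), yellow at (210,90) and (400,290). Now the pose fit.

```bash
cat > fit.py <<'E'
from h import *
z=np.load('/tmp/w1.npz');c={k:z[k] for k in('depth','color','vfov','cx','cy','k1')};T=z['T']
for k in('vfov','cx','cy','k1'):c[k]=float(c[k])
v,u=np.mgrid[0:480,0:640];P,d=cloud(c,T,np.c_[u.ravel(),v.ravel()])
m=(d>0)&(np.hypot(P[:,0]-.455,P[:,1]+.108)<.065);Q=P[m];col=c['color'].reshape(-1,3)[m].astype(int)
for lo,hi in[(.165,.18),(.125,.138),(.03,.045)]:
    s=Q[(Q[:,2]>lo)&(Q[:,2]<hi)];r=cv2.minAreaRect((s[:,:2]*1000).astype(np.float32));print(lo,len(s),np.median(s[:,2]),s.mean(0).round(4),r)
    print(cv2.boxPoints(r).round(1).tolist())
# stand from scene/side
for n in['scene','side']:
    c=viewer.camera(n);T=cam_pose(c)
    P,d=cloud(c,T,np.c_[u.ravel(),v.ravel()])
    m=(d>0)&(P[:,0]>.52)&(P[:,0]<.76)&(P[:,1]>-.28)&(P[:,1]<.28)
    b=P[m&(P[:,2]>.009)&(P[:,2]<.022)];r=cv2.minAreaRect((b[:,:2]*1000).astype(np.float32));print(n,'base',len(b),r)
    Q=P[m&(P[:,2]>.12)&(P[:,2]<.28)]
    np.save('/tmp/s_'+n,P[m])
    for y in np.arange(-.22,.24,.02):
        s=Q[abs(Q[:,1]-y)<.004]
        if len(s): t=s[s[:,2]>s[:,2].max()-.006];print(round(y,2),len(s),t.mean(0).round(4),s[:,0].min().round(3),s[:,0].max().round(3))
E
python3 fit.py
```

```text
0.165 473 0.1724620338281645 [ 0.4536 -0.1096  0.1723] ((453.6177978515625, -109.65776062011719), (11.983430862426758, 31.84471893310547), 23.83251953125)
[[441.70001220703125, -97.5], [454.6000061035156, -126.5999984741211], [465.5, -121.80000305175781], [452.70001220703125, -92.69999694824219]]
0.125 1714 0.13284890178560427 [ 0.4487 -0.112   0.1329] ((445.2264709472656, -113.46397399902344), (47.484134674072266, 59.951927185058594), 23.857868194580078)
[[411.3999938964844, -95.69999694824219], [435.6000061035156, -150.5], [479.1000061035156, -131.3000030517578], [454.79998779296875, -76.4000015258789]]
0.03 999 0.035633523051867955 [ 0.478  -0.0994  0.0359] ((461.39117431640625, -106.19633483886719), (73.93901062011719, 49.749507904052734), 22.924659729003906)
[[417.70001220703125, -97.69999694824219], [437.0, -143.5], [505.1000061035156, -114.69999694824219], [485.79998779296875, -68.9000015258789]]
scene base 5372 ((638.5961303710938, 6.3428802490234375), (471.4403381347656, 105.03313446044922), 82.84385681152344)
-0.2 203 [ 0.6152 -0.1999  0.2478] 0.576 0.637
-0.18 44 [ 0.6288 
[... 1323 characters left out ...]
08 17 [ 0.6251 -0.0802  0.2013] 0.62 0.631
-0.06 12 [ 0.6271 -0.0607  0.1949] 0.622 0.633
-0.04 15 [ 0.6287 -0.0401  0.1908] 0.623 0.635
-0.02 14 [ 0.6309 -0.0196  0.1878] 0.626 0.636
-0.0 15 [ 0.6332 -0.001   0.1811] 0.628 0.639
0.02 14 [0.6359 0.0199 0.1772] 0.631 0.64
0.04 17 [0.6383 0.0406 0.1745] 0.634 0.644
0.06 16 [0.6409 0.0601 0.1689] 0.636 0.646
0.08 14 [0.6423 0.0798 0.1656] 0.638 0.649
0.1 19 [0.6452 0.0993 0.1612] 0.641 0.652
0.12 15 [0.6491 0.1205 0.159 ] 0.643 0.655
0.14 13 [0.6494 0.1426 0.1559] 0.643 0.657
0.16 12 [0.6532 0.1602 0.1499] 0.648 0.658
0.18 30 [0.6552 0.1811 0.1675] 0.643 0.668
0.2 59 [0.655  0.1993 0.163 ] 0.619 0.673
0.22 107 [0.6604 0.2201 0.1626] 0.621 0.682
```

Run:
```python
from h import *
o=bot.get_obs();print(o['q'].round(1))
```

```text
[-18.6  -8.8   9.9 108.7  -0.  140.8]
```

>>> move_arm(offset=[[0, 0, 0], [0, 0, 0], [0, 0, 0], [0, 0, 0], [0, 0, 0]], twist=[[0, 0, -0.148], [0, 0, -0.148], [0, 0, -0.148], [0, 0, -0.148], [0, 0, -0.148]], grip=[0.6, 0.6, 0.6, 0.6, 0.6])

```text
time: 3.85
ee_pos: [0.3941, -0.1325, 0.3683]
tcp_rot: [-180.0, -0.0, 63.4]
wrist_force: [-0.3, -0.0, 2.0]
opening: 0.0513
grasp_force: 0.0
```

>>> move_arm(offset=[[0, 0, 0], [0, 0, 0], [0, 0, 0], [0, 0, 0], [0, 0, 0]], twist=[[0, 0, -0.148], [0, 0, -0.148], [0, 0, -0.148], [0, 0, -0.148], [0, 0, -0.148]], grip=[0.6, 0.6, 0.6, 0.6, 0.6])

```text
time: 4.35
ee_pos: [0.394, -0.1325, 0.3683]
tcp_rot: [-180.0, -0.0, 105.8]
wrist_force: [0.5, 0.2, -0.1]
opening: 0.0506
grasp_force: 0.0
```

>>> move_arm(offset=[[0, 3, 2], [0, 3, 3], [0, 0, 3], [0, 0, 0], [0, 0, 0]], twist=[[0, 0, -0.145], [0, 0, 0], [0, 0, 0], [0, 0, 0], [0, 0, 0]], grip=[0.5, 0.5, 0.5, 0.5, 0.5])

```text
time: 4.85
ee_pos: [0.45, -0.1124, 0.289]
tcp_rot: [-180.0, -0.0, 113.8]
wrist_force: [0.1, -0.4, 0.7]
opening: 0.0425
grasp_force: 0.0
```

```bash
cat > near.py <<'E'
from h import *
o=bot.get_obs();print(o['time'],o['ee_pos'].round(4),o['tcp_rot'].round(2),o['opening'],o['q'].round(1))
c=viewer.camera('wrist');T=cam_pose(c,o);save('w2',c)
v,u=np.mgrid[0:480,0:640];P,d=cloud(c,T,np.c_[u.ravel(),v.ravel()])
m=(d>0)&(np.hypot(P[:,0]-.4536,P[:,1]+.1097)<.03)&(P[:,2]>.165)&(P[:,2]<.18)
s=P[m];r=cv2.minAreaRect((s[:,:2]*1000).astype(np.float32));print(len(s),np.median(s[:,2]),r)
print(cv2.boxPoints(r).round(1).tolist())
for t in['tab_point','hook_point']:
  for f in finder.pinpoint(c,t)[:4]:print(t,f['position'],f['p'])
E
python3 near.py
```

```text
4.85 [ 0.45   -0.1124  0.289 ] [-1.7998e+02 -1.0000e-02  1.1377e+02] 0.04253797641045787 [-14.   -5.8   3.4  99.2  -0.   52.2]
718 0.17253576752902128 ((453.599853515625, -108.89519500732422), (11.799270629882812, 32.10498046875), 23.70814323425293)
[[441.70001220703125, -96.5999984741211], [454.70001220703125, -126.0], [465.5, -121.19999694824219], [452.5, -91.80000305175781]]
tab_point [421.0, 71.5] 0.9
tab_point [177.3, 148.7] 0.85
tab_point [323.3, 235.4] 0.68
tab_point [105.8, 344.1] 0.68
hook_point [322.4, 221.1] 0.97
hook_point [134.7, 316.1] 0.97
hook_point [404.9, 82.6] 0.64
hook_point [270.3, 316.0] 0.63
```

View pics/w2.png

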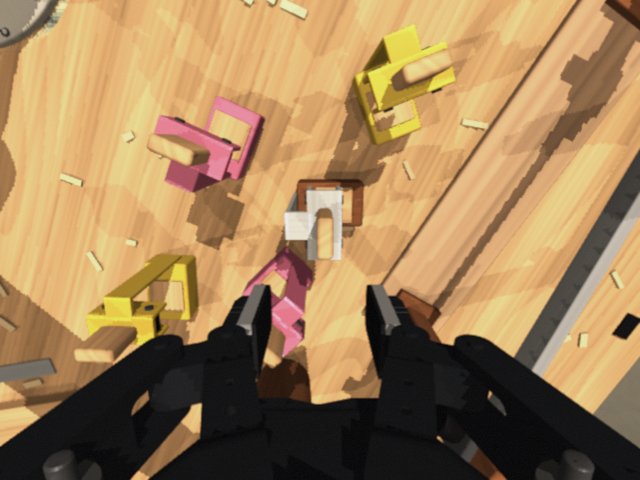

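Grey hanger at (322,225), between the open fingers' lines. Descending and gripping.

>>> move_arm(offset=[[0.16, 0.46, 4], [0, 0, 4], [0, 0, 3], [0, 0, 1.75], [0, 0, 0]], twist=[[0, 0, 0], [0, 0, 0], [0, 0, 0], [0, 0, 0], [0, 0, 0]], grip=[0.5, 0.5, 0.5, 0.5, 0.5])

```text
time: 5.5
ee_pos: [0.4534, -0.1091, 0.1599]
tcp_rot: [-179.9, -0.1, 113.8]
wrist_force: [1.2, -0.3, 0.3]
opening: 0.0428
grasp_force: 0.0
```

>>> move_arm(offset=[[0, 0, 0], [0, 0, 0], [0, 0, 0], [0, 0, 0], [0, 0, 0]], twist=[[0, 0, 0], [0, 0, 0], [0, 0, 0], [0, 0, 0], [0, 0, 0]], grip=[0, 0, 0, 0, 0], force=50)

```text
time: 6.0
ee_pos: [0.4549, -0.1093, 0.1627]
tcp_rot: [179.9, 0.1, 113.8]
wrist_force: [-1.3, -0.5, 7.1]
opening: 0.0113
grasp_force: 51.8
```

>>> move_arm(offset=[[0, 0, -2], [0, 0, -4], [0, 0, -4], [0, 0, -4], [0, 0, -4]], twist=[[0, 0, 0], [0, 0, 0], [0, 0, 0], [0, 0, 0], [0, 0, 0]], grip=[0, 0, 0, 0, 0])

```text
time: 6.5
ee_pos: [0.4538, -0.1089, 0.3427]
tcp_rot: [180.0, 0.0, 113.8]
wrist_force: [1.0, -0.3, -2.8]
opening: 0.0111
grasp_force: 50.2
```

>>> move_arm(offset=[[0, 0, 0], [0, 0, 0], [0, 0, 0], [0, 0, 0], [0, 0, 0]], twist=[[0, 0, 0.108], [0, 0, 0.108], [0, 0, 0.108], [0, 0, 0.108], [0, 0, 0.107]], grip=[0, 0, 0, 0, 0])

```text
time: 7.0
ee_pos: [0.4541, -0.109, 0.3411]
tcp_rot: [180.0, -0.0, 82.6]
wrist_force: [-0.2, 0.2, -3.9]
opening: 0.0114
grasp_force: 50.3
```

>>> move_arm(offset=[[1.2, 2.4, 0], [1.2, 2.4, 0], [1.2, 2.4, 0], [1.2, 2.3, 0], [0, 0, 0]], twist=[[0, 0, 0], [0, 0, 0], [0, 0, 0], [0, 0, 0], [0, -0.105, 0]], grip=[0, 0, 0, 0, 0])

```text
time: 7.5
ee_pos: [0.5564, -0.0734, 0.3394]
tcp_rot: [-179.9, 6.0, 82.8]
wrist_force: [-0.6, -1.3, -3.8]
opening: 0.0111
grasp_force: 50.6
```

>>> move_arm(offset=[[0, 0, 0], [0, 0, 0], [0, 0, 0]], twist=[[0, -0.105, 0], [0, 0, 0], [0, 0, 0]], grip=[0, 0, 0])

```text
time: 7.8
ee_pos: [0.5543, -0.0724, 0.3407]
tcp_rot: [-180.0, 11.9, 83.0]
wrist_force: [0.6, -0.7, -2.9]
opening: 0.0112
grasp_force: 50.7
```

```bash
cat > st.py <<'E'
from h import *
import sys
o=bot.get_obs();print(o['time'],o['ee_pos'].round(4),o['tcp_rot'].round(2),o['opening'].round(4),o['wrist_force'].round(2))
v,u=np.mgrid[0:480,0:640]
n=sys.argv[1]
for k in ['wrist','scene','side']:
    o=bot.get_obs();c=viewer.camera(k);T=cam_pose(c,o);save(n+k,c);P,d=cloud(c,T,np.c_[u.ravel(),v.ravel()])
    np.save('/tmp/P_'+n+k,np.where(d[:,None]>0,P,np.nan).reshape(480,640,3))
    if k=='wrist':
        m=(d>0)&(P[:,0]>.56)&(P[:,0]<.70)&(P[:,1]>-.23)&(P[:,1]<.25)
        Q=P[m]
        # bar top: dark steel, near expected line
        yy=Q[:,1];xe=.6355+.124*yy;ze=.180-.211*yy
        s=Q[(abs(Q[:,0]-xe)<.03)&(Q[:,2]>ze-.015)&(Q[:,2]<ze+.015)]
        for y in np.arange(-.2,.24,.03):
            t=s[abs(s[:,1]-y)<.003]
            if len(t)>5: print(round(y,2),len(t),t[:,0].min().round(4),t[:,0].max().round(4),np.median(t[:,2]).round(4))
E
python3 st.py a
```

```text
Traceback (most recent call last):
  File "st.py", line 3, in <module>
    o=bot.get_obs();print(o['time'],o['ee_pos'].round(4),o['tcp_rot'].round(2),o['opening'].round(4),o['wrist_force'].round(2))
                                                                               ^^^^^^^^^^^^^^^^^^
AttributeError: 'float' object has no attribute 'round'
```

```bash
sed -i "s/o\['opening'\].round(4)/o['opening']/" st.py; python3 st.py a
```

```text
7.8 [ 0.5543 -0.0724  0.3407] [-179.97   11.86   82.98] 0.011183019203568775 [ 0.59 -0.72 -2.87]
-0.17 197 0.5966 0.6225 0.2179
-0.14 118 0.6153 0.6253 0.2111
-0.11 159 0.5917 0.6289 0.2047
-0.08 178 0.5953 0.6331 0.1981
-0.05 160 0.6258 0.6366 0.1915
-0.02 173 0.6294 0.6401 0.185
0.01 196 0.6323 0.6428 0.1787
0.04 218 0.6361 0.6465 0.1722
```

View pics/awrist.png

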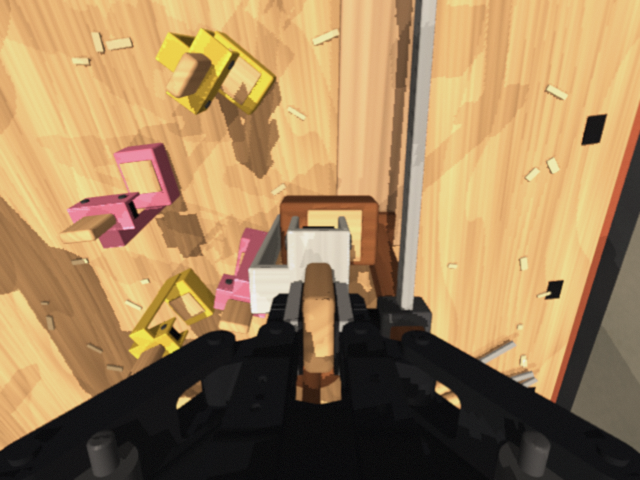

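The wrist view shows the hanger held squarely, with its shank on the left at (275,270) and its opening facing the bar on the right at (415,200). Lowering to throat height beside the bar, then sliding across.

>>> move_arm(offset=[[0.4, 0, 2], [0.4, 0, 2], [0.4, 0, 1.8], [0, 0, 0], [0, 0, 0]], twist=[[0, 0, 0], [0, 0, 0], [0, 0, 0], [0, 0, 0], [0, 0, 0]], grip=[0, 0, 0, 0, 0])

```text
time: 8.45
ee_pos: [0.5539, -0.074, 0.2823]
tcp_rot: [180.0, 12.0, 82.8]
wrist_force: [-0.3, 0.0, -3.1]
opening: 0.011
grasp_force: 50.6
```

```bash
python3 st.py b
```

```text
8.45 [ 0.5539 -0.074   0.2823] [179.99  12.    82.84] 0.010987298721936462 [-0.32  0.03 -3.1 ]
-0.2 12 0.6315 0.6333 0.228
-0.14 192 0.6151 0.6256 0.2107
-0.11 206 0.6186 0.6293 0.2045
-0.08 236 0.6222 0.6328 0.1981
-0.05 268 0.6258 0.6363 0.1914
-0.02 299 0.6288 0.6396 0.1851
0.01 350 0.6323 0.644 0.1785
```

Run:
```python
import cv2
a=cv2.imread('pics/bscene.png')[180:360,220:420];b=cv2.imread('pics/bside.png')[140:290,230:390]
cv2.imwrite('pics/b2.png',cv2.hconcat([cv2.resize(a,(400,400)),cv2.resize(b,(400,400))]))
```

```text
(no output)
```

View pics/b2.png

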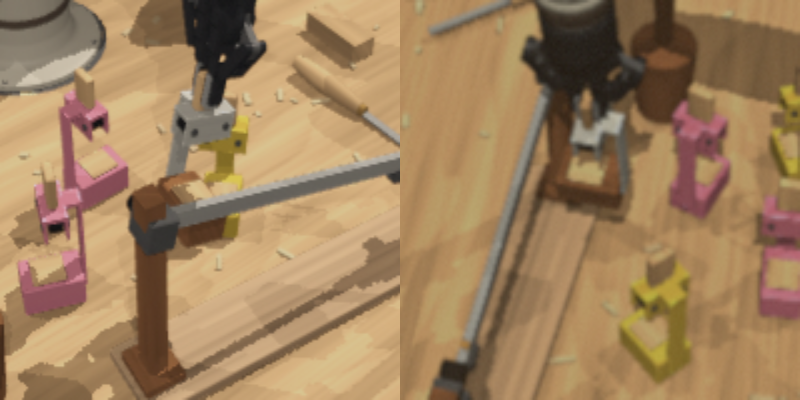

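The opening lines up with the bar in height. Sliding over.

>>> move_arm(offset=[[0, 2.5, 0], [0, 2.5, 0], [0, 1.6, 0], [0, 0.8, 0], [0, 0, 0]], twist=[[0, 0, 0], [0, 0, 0], [0, 0, 0], [0, 0, 0], [0, 0, 0]], grip=[0, 0, 0, 0, 0])

```text
time: 9.1
ee_pos: [0.6283, -0.0827, 0.2814]
tcp_rot: [-180.0, 12.0, 82.9]
wrist_force: [-0.2, -0.6, -4.0]
opening: 0.0114
grasp_force: 50.9
```

>>> move_arm(offset=[[0, 0, 0], [0, 0, 0]], twist=[[0, 0, 0], [0, 0, 0]], grip=[0, 0])

```text
time: 9.3
ee_pos: [0.6271, -0.0825, 0.2821]
tcp_rot: [180.0, 12.0, 82.9]
wrist_force: [-0.8, 0.5, -3.5]
opening: 0.0113
grasp_force: 50.9
```

```bash
python3 st.py c
python3 - <<'E'
import cv2
a=cv2.imread('pics/cscene.png')[180:330,240:390];b=cv2.imread('pics/cwrist.png')[130:380,200:450]
cv2.imwrite('pics/c2.png',cv2.hconcat([cv2.resize(a,(400,400)),cv2.resize(b,(400,400))]))
E
```

```text
9.3 [ 0.6271 -0.0825  0.2821] [179.98  12.03  82.89] 0.011275774805663186 [-0.84  0.53 -3.47]
-0.08 103 0.5954 0.6332 0.1983
-0.05 191 0.6264 0.6367 0.1918
-0.02 209 0.63 0.6402 0.1853
0.01 244 0.6333 0.6437 0.1788
```

View pics/c2.png

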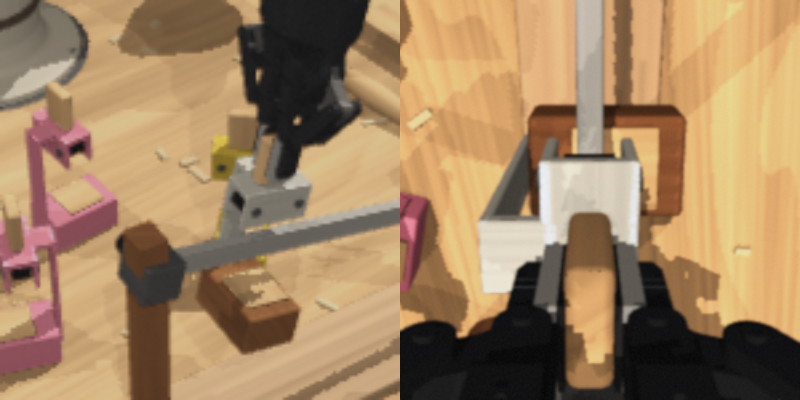

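>>> move_arm(offset=[[0, 0, 0.8], [0, 0, 0.7], [0, 0, 0.5], [0, 0, 0.2], [0, 0, 0]], twist=[[0, 0, 0], [0, 0, 0], [0, 0, 0], [0, 0, 0], [0, 0, 0]], grip=[0, 0, 0, 0, 0])

```text
time: 9.95
ee_pos: [0.6269, -0.0873, 0.2595]
tcp_rot: [-180.0, 12.0, 82.9]
wrist_force: [0.2, 1.4, -3.0]
opening: 0.0111
grasp_force: 50.9
```

>>> move_arm(offset=[[0, 0, 0.1], [0, 0, 0.1], [0, 0, 0]], twist=[[0, 0, 0], [0, 0, 0], [0, 0, 0]], grip=[0, 0, 0])

```text
time: 10.25
ee_pos: [0.6271, -0.0876, 0.2581]
tcp_rot: [180.0, 12.0, 82.9]
wrist_force: [0.4, -0.9, -2.8]
opening: 0.0118
grasp_force: 50.9
```

>>> move_arm(offset=[[0, 0, 0.1], [0, 0, 0.1], [0, 0, 0]], twist=[[0, 0, 0], [0, 0, 0], [0, 0, 0]], grip=[0, 0, 0])

```text
time: 10.55
ee_pos: [0.6269, -0.088, 0.256]
tcp_rot: [-180.0, 12.0, 82.9]
wrist_force: [0.1, 0.2, -3.3]
opening: 0.0113
grasp_force: 50.9
```

>>> move_arm(offset=[[0, 0, 0.1], [0, 0, 0.05], [0, 0, 0]], twist=[[0, 0, 0], [0, 0, 0], [0, 0, 0]], grip=[0, 0, 0])

```text
time: 10.85
ee_pos: [0.627, -0.0883, 0.2552]
tcp_rot: [180.0, 12.0, 82.9]
wrist_force: [-0.3, 1.2, 1.0]
opening: 0.0114
grasp_force: 51.5
```

>>> move_arm(offset=[[0, 0, 0.05], [0, 0, 0.05], [0, 0, 0]], twist=[[0, 0, 0], [0, 0, 0], [0, 0, 0]], grip=[0, 0, 0])

```text
time: 11.15
ee_pos: [0.627, -0.0883, 0.255]
tcp_rot: [179.9, 12.0, 82.9]
wrist_force: [-1.3, 2.7, 6.3]
opening: 0.0114
grasp_force: 52.5
```

>>> move_arm(offset=[[0, 0, 0.05], [0, 0, 0], [0, 0, 0]], twist=[[0, 0, 0], [0, 0, 0], [0, 0, 0]], grip=[0, 0, 0])

```text
time: 11.45
ee_pos: [0.627, -0.0883, 0.255]
tcp_rot: [179.9, 12.0, 82.9]
wrist_force: [-2.1, 3.4, 8.7]
opening: 0.0114
grasp_force: 52.9
```

Contact is about 12 N, so I'm backing off a little and holding lightly.

>>> move_arm(offset=[[0, 0, -0.08], [0, 0, 0], [0, 0, 0], [0, 0, 0]], twist=[[0, 0, 0], [0, 0, 0], [0, 0, 0], [0, 0, 0]], grip=[0, 0, 0, 0])

```text
time: 11.85
ee_pos: [0.627, -0.0883, 0.255]
tcp_rot: [179.9, 12.0, 82.9]
wrist_force: [-2.3, 2.2, 6.9]
opening: 0.0114
grasp_force: 52.5
```

>>> move_arm(offset=[[0, 0, 0], [0, 0, 0]], twist=[[0, 0, 0], [0, 0, 0]], grip=[0, 0])

```text
time: 12.05
ee_pos: [0.627, -0.0883, 0.255]
tcp_rot: [179.9, 12.0, 82.9]
wrist_force: [-1.4, 2.6, 6.0]
opening: 0.0111
grasp_force: 52.5
```

>>> move_arm(offset=[[0, 0, -0.07], [0, 0, 0], [0, 0, 0], [0, 0, 0]], twist=[[0, 0, 0], [0, 0, 0], [0, 0, 0], [0, 0, 0]], grip=[0, 0, 0, 0])

```text
time: 12.45
ee_pos: [0.627, -0.0883, 0.255]
tcp_rot: [180.0, 12.0, 82.9]
wrist_force: [-0.7, 2.6, 4.8]
opening: 0.0112
grasp_force: 52.1
```

>>> move_arm(offset=[[0, 0, 0], [0, 0, 0]], twist=[[0, 0, 0], [0, 0, 0]], grip=[0, 0])

```text
time: 12.65
ee_pos: [0.627, -0.0883, 0.255]
tcp_rot: [180.0, 12.0, 82.9]
wrist_force: [-1.5, 1.6, 5.7]
opening: 0.0113
grasp_force: 52.1
```

>>> move_arm(offset=[[0, 0, 0], [0, 0, 0], [0, 0, 0], [0, 0, 0], [0, 0, 0]], twist=[[0, 0, 0], [0, 0, 0], [0, 0, 0], [0, 0, 0], [0, 0, 0]], grip=[0.6, 0.6, 0.6, 0.6, 0.6])

```text
time: 13.15
ee_pos: [0.6269, -0.0884, 0.2545]
tcp_rot: [-180.0, 12.0, 82.9]
wrist_force: [-0.2, 0.1, 0.6]
opening: 0.0512
grasp_force: 0.0
```

>>> move_arm(offset=[[0, 0, 0], [0, 0, 0], [0, 0, 0], [0, 0, 0], [0, 0, 0]], twist=[[0, 0, 0], [0, 0, 0], [0, 0, 0], [0, 0, 0], [0, 0, 0]], grip=[0.6, 0.6, 0.6, 0.6, 0.6])

```text
time: 13.65
ee_pos: [0.6269, -0.0883, 0.2547]
tcp_rot: [180.0, 12.0, 82.9]
wrist_force: [0.6, 0.2, -0.2]
opening: 0.051
grasp_force: 0.0
```

```bash
python3 st.py d
python3 - <<'E'
import cv2
a=cv2.imread('pics/dscene.png')[150:350,250:490];b=cv2.imread('pics/dwrist.png')
cv2.imwrite('pics/d2.png',cv2.hconcat([cv2.resize(a,(400,333)),cv2.resize(b,(400,333))]))
E
```

```text
13.65 [ 0.6269 -0.0883  0.2547] [180.    12.03  82.89] 0.0509569612760621 [ 0.59  0.2  -0.17]
-0.17 362 0.5961 0.6224 0.2181
-0.14 171 0.6156 0.6259 0.211
-0.11 178 0.6192 0.6294 0.2046
-0.08 211 0.6227 0.633 0.1981
0.01 193 0.6337 0.6435 0.1785
```

View pics/d2.png

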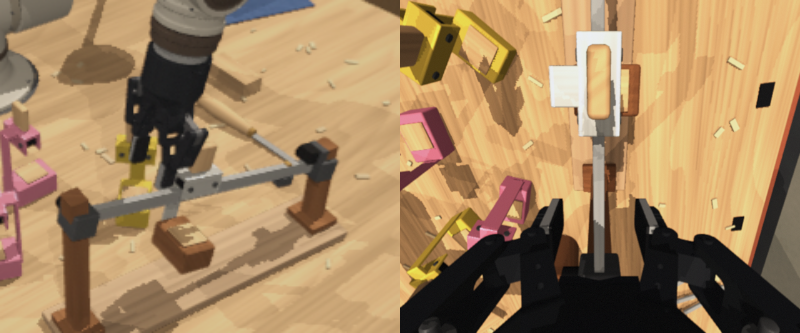

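The hanger is rolling down by itself. Closing the fingers while it settles at the catch.

>>> move_arm(offset=[[0, 0, -0.5], [0, 0, 0], [0, 0, 0], [0, 0, 0], [0, 0, 0]], twist=[[0, 0, 0], [0, 0, 0], [0, 0, 0], [0, 0, 0], [0, 0, 0]], grip=[0, 0, 0, 0, 0])

```text
time: 14.3
ee_pos: [0.627, -0.0873, 0.2594]
tcp_rot: [-180.0, 12.0, 82.9]
wrist_force: [-0.2, 0.0, 0.0]
opening: 0.0001
grasp_force: 0.0
```

>>> move_arm(offset=[[0, 0, 0], [0, 0, 0], [0, 0, 0], [0, 0, 0], [0, 0, 0]], twist=[[0, 0, 0], [0, 0, 0], [0, 0, 0], [0, 0, 0], [0, 0, 0]], grip=[0, 0, 0, 0, 0])

```text
time: 14.8
ee_pos: [0.6271, -0.0873, 0.2596]
tcp_rot: [-180.0, 12.0, 82.9]
wrist_force: [-0.1, -0.1, 0.8]
opening: -0.0003
grasp_force: 0.0
```

```bash
cat > hp.py <<'E'
from h import *
# hanger position along bar: tab top points (above bar by ~64mm normal), stand frame
o=bot.get_obs();print(o['time'],o['ee_pos'].round(4),o['opening'],o['wrist_force'].round(1))
a=np.radians(83.2);ux=np.array([np.cos(a),np.sin(a)]);uy=np.array([-ux[1],ux[0]]);C=np.array([.6379,.0063])
v,u=np.mgrid[0:480,0:640]
e=np.array([np.cos(np.radians(12)),-np.sin(np.radians(12))]);nn=np.array([-e[1],e[0]])
for k in['wrist','scene','side']:
    o=bot.get_obs();c=viewer.camera(k);T=cam_pose(c,o);save('hp_'+k,c);P,d=cloud(c,T,np.c_[u.ravel(),v.ravel()])
    S=np.c_[(P[:,:2]-C)@ux,(P[:,:2]-C)@uy,P[:,2]-.1793]
    s=S[:,[0,2]]@e;n=S[:,[0,2]]@nn   # along, above bar top
    for lo,hi,nm in[(.059,.068,'tabtop'),(.019,.028,'bridge')]:
        m=(d>0)&(abs(S[:,1])<.016)&(n>lo)&(n<hi)&(s>-.06)&(s<.16)
        if m.sum()>5: q=s[m];print(k,nm,m.sum(),'s range',np.percentile(q,[1,50,99]).round(4),'y',np.percentile(S[m,1],[1,50,99]).round(4))
o=bot.get_obs();p=o['ee_pos'];q=np.array([(p[:2]-C)@ux,(p[:2]-C)@uy,p[2]-.1793]);print('tcp s,y,n',q[[0,2]]@e,q[1],q[[0,2]]@nn)
E
python3 hp.py
```

```text
14.8 [ 0.6271 -0.0873  0.2596] -0.0002939189482576599 [-0.1 -0.1  0.8]
scene tabtop 60 s range [0.0488 0.0622 0.0826] y [-0.0085 -0.0035  0.0062]
scene bridge 164 s range [0.0359 0.0555 0.096 ] y [-0.0157 -0.0071  0.0151]
side tabtop 54 s range [0.0592 0.0751 0.0898] y [-0.0049  0.0021  0.0084]
side bridge 128 s range [0.0436 0.0867 0.1033] y [-0.0132  0.0067  0.0158]
tcp s,y,n -0.10880501685519074 -0.00032670565976157724 0.058912212513602936
```

>>> move_arm(offset=[[3, 0, 0.6], [3, 0, 1], [3, 0, 1], [0, 0, 0], [0, 0, 0]], twist=[[0, 0, 0], [0, 0, 0], [0, 0, 0], [0, 0, 0], [0, 0, 0]], grip=[0, 0, 0, 0, 0])

```text
time: 15.45
ee_pos: [0.6372, -0.005, 0.2152]
tcp_rot: [-180.0, 12.1, 83.0]
wrist_force: [0.2, -0.4, 0.3]
opening: -0.0001
grasp_force: 0.0
```

```bash
python3 hp.py
```

```text
15.45 [ 0.6372 -0.005   0.2152] -0.00013447581589940677 [ 0.2 -0.4  0.3]
wrist tabtop 1645 s range [-0.0275 -0.0071 -0.0062] y [-0.0151  0.0017  0.014 ]
wrist bridge 5310 s range [-0.0124  0.0872  0.0957] y [-0.0154 -0.0012  0.0127]
scene tabtop 118 s range [-0.0334  0.0414  0.124 ] y [-0.0158 -0.005   0.0127]
scene bridge 201 s range [-0.0319  0.0914  0.1401] y [-0.016  -0.0075  0.015 ]
side tabtop 77 s range [-0.0194  0.1065  0.1281] y [-0.0098  0.0029  0.015 ]
side bridge 149 s range [-0.0167  0.1192  0.1438] y [-0.0136  0.0067  0.0159]
tcp s,y,n -0.019848071213380433 -0.001034461822647157 0.03365826774791335
```

Run:
```python
import cv2
a=cv2.imread('pics/hp_scene.png')[150:350,250:490];b=cv2.imread('pics/hp_wrist.png')
cv2.imwrite('pics/e2.png',cv2.hconcat([cv2.resize(a,(400,333)),cv2.resize(b,(400,333))]))
```

```text
(no output)
```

View pics/e2.png

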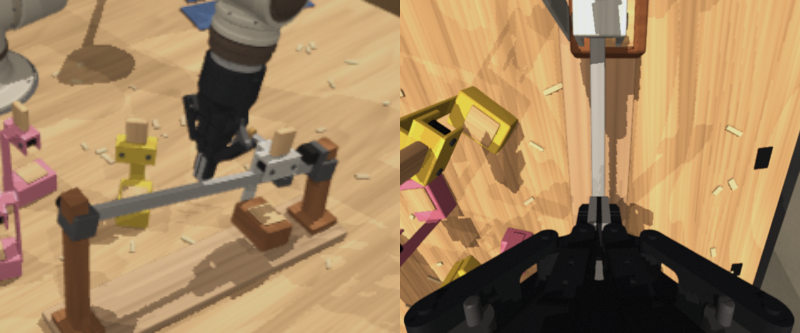

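The hanger is waiting at the catch and the shut fingers are uphill of it, above the bar. Approaching.

>>> move_arm(offset=[[2.5, 0, 0], [2.5, 0, 0], [1.5, 0, 0], [0, 0, 0], [0, 0, 0]], twist=[[0, 0, 0], [0, 0, 0], [0, 0, 0], [0, 0, 0], [0, 0, 0]], grip=[0, 0, 0, 0, 0])

```text
time: 16.1
ee_pos: [0.6452, 0.0572, 0.2022]
tcp_rot: [180.0, 12.0, 82.9]
wrist_force: [0.4, -0.8, 0.8]
opening: 0.0001
grasp_force: 0.0
```

>>> move_arm(offset=[[0.3, 0, 0], [0.3, 0, 0], [0.3, 0, 0], [0.3, 0, 0], [0, 0, 0]], twist=[[0, 0, 0], [0, 0, 0], [0, 0, 0], [0, 0, 0], [0, 0, 0]], grip=[0, 0, 0, 0, 0])

```text
time: 16.6
ee_pos: [0.6466, 0.0697, 0.1991]
tcp_rot: [-180.0, 12.0, 82.9]
wrist_force: [0.5, 0.8, 0.5]
opening: -0.0
grasp_force: 0.0
```

>>> move_arm(offset=[[0.2, 0, 0], [0.2, 0, 0], [0.2, 0, 0], [0, 0, 0]], twist=[[0, 0, 0], [0, 0, 0], [0, 0, 0], [0, 0, 0]], grip=[0, 0, 0, 0])

```text
time: 17.0
ee_pos: [0.6473, 0.0755, 0.1979]
tcp_rot: [-180.0, 12.0, 82.9]
wrist_force: [-0.9, -0.1, -0.4]
opening: 0.0001
grasp_force: 0.0
```

>>> move_arm(offset=[[0.2, 0, 0], [0.2, 0, 0], [0.2, 0, 0], [0, 0, 0]], twist=[[0, 0, 0], [0, 0, 0], [0, 0, 0], [0, 0, 0]], grip=[0, 0, 0, 0])

```text
time: 17.4
ee_pos: [0.6481, 0.0813, 0.1967]
tcp_rot: [-180.0, 12.0, 82.9]
wrist_force: [-0.1, 0.4, 0.3]
opening: -0.0001
grasp_force: 0.0
```

>>> move_arm(offset=[[0.2, 0, 0], [0.2, 0, 0], [0, 0, 0]], twist=[[0, 0, 0], [0, 0, 0], [0, 0, 0]], grip=[0, 0, 0])

```text
time: 17.7
ee_pos: [0.6485, 0.0853, 0.1958]
tcp_rot: [-180.0, 12.0, 82.9]
wrist_force: [-0.2, 0.4, -0.5]
opening: 0.0002
grasp_force: 0.0
```

>>> move_arm(offset=[[0.1, 0, 0], [0.1, 0, 0], [0, 0, 0]], twist=[[0, 0, 0], [0, 0, 0], [0, 0, 0]], grip=[0, 0, 0])

```text
time: 18.0
ee_pos: [0.6488, 0.087, 0.1955]
tcp_rot: [-180.0, 12.0, 82.9]
wrist_force: [0.4, 0.3, 0.2]
opening: -0.0001
grasp_force: 0.0
```

>>> move_arm(offset=[[0.15, 0, 0], [0.15, 0, 0], [0, 0, 0]], twist=[[0, 0, 0], [0, 0, 0], [0, 0, 0]], grip=[0, 0, 0])

```text
time: 18.3
ee_pos: [0.6491, 0.09, 0.1949]
tcp_rot: [-180.0, 12.0, 82.9]
wrist_force: [-0.6, 0.4, 0.1]
opening: 0.0002
grasp_force: 0.0
```

>>> move_arm(offset=[[0.15, 0, 0], [0.15, 0, 0], [0, 0, 0]], twist=[[0, 0, 0], [0, 0, 0], [0, 0, 0]], grip=[0, 0, 0])

```text
time: 18.6
ee_pos: [0.6495, 0.093, 0.1942]
tcp_rot: [-180.0, 12.0, 82.9]
wrist_force: [0.1, -0.1, -0.3]
opening: 0.0002
grasp_force: 0.0
```

```bash
python3 hp.py
```

```text
18.6 [0.6495 0.093  0.1942] 0.0002137097851301943 [ 0.1 -0.1 -0.3]
wrist tabtop 6686 s range [0.0743 0.132  0.1509] y [-0.0147 -0.0003  0.0125]
wrist bridge 6894 s range [0.0886 0.1387 0.1597] y [-0.0149 -0.0011  0.0156]
scene tabtop 64 s range [0.0675 0.0717 0.1234] y [-0.0155 -0.0042  0.0146]
scene bridge 162 s range [0.069  0.117  0.1584] y [-0.0157 -0.0089  0.0113]
side tabtop 66 s range [0.0893 0.1358 0.1549] y [-0.0093  0.0027  0.0143]
side bridge 112 s range [0.0874 0.1364 0.1584] y [-0.0127  0.008   0.0157]
tcp s,y,n 0.0821743011339491 -0.0012788324071611604 0.03278856395922848
```

```bash
python3 - <<'E'
import cv2
a=cv2.imread('pics/hp_scene.png')[190:310,360:480];b=cv2.imread('pics/hp_wrist.png')[0:400,120:520]
cv2.imwrite('pics/f2.png',cv2.hconcat([cv2.resize(a,(400,400),interpolation=cv2.INTER_CUBIC),b]))
E
cat > edge.py <<'E'
from h import *
a=np.radians(83.2);ux=np.array([np.cos(a),np.sin(a)]);uy=np.array([-ux[1],ux[0]]);C=np.array([.6379,.0063])
v,u=np.mgrid[0:480,0:640]
e=np.array([np.cos(np.radians(12)),-np.sin(np.radians(12))]);nn=np.array([-e[1],e[0]])
o=bot.get_obs();c=viewer.camera('wrist');T=cam_pose(c,o);P,d=cloud(c,T,np.c_[u.ravel(),v.ravel()])
S=np.c_[(P[:,:2]-C)@ux,(P[:,:2]-C)@uy,P[:,2]-.1793];s=S[:,[0,2]]@e;n=S[:,[0,2]]@nn
for w in np.arange(.09,.21,.004):
    m=(d>0)&(abs(S[:,1])<.006)&(abs(s-w)<.002)&(n>-.01)
    if m.any(): print(w.round(3),m.sum(),np.percentile(n[m],[2,50,98]).round(4))
E
python3 edge.py
```

```text
0.09 1277 [-1.000e-04  8.070e-02  1.028e-01]
0.094 5851 [0.0008 0.0908 0.1041]
0.098 1232 [0.0461 0.0887 0.1076]
0.102 171 [0.1017 0.1061 0.1107]
0.106 8 [0.0228 0.0242 0.0249]
0.118 22 [0.061  0.0621 0.0629]
0.122 466 [0.0616 0.0637 0.0652]
0.126 598 [0.0619 0.064  0.0654]
0.13 619 [0.0617 0.064  0.0654]
0.134 643 [0.0616 0.064  0.0653]
0.138 671 [0.0616 0.064  0.0654]
0.142 685 [0.0617 0.064  0.0655]
0.146 710 [0.0621 0.064  0.0653]
0.15 674 [0.0236 0.063  0.0651]
0.154 396 [0.0229 0.0243 0.0256]
0.158 405 [0.023  0.0243 0.0256]
0.162 402 [0.0231 0.0243 0.0257]
0.166 392 [0.0202 0.0227 0.025 ]
0.17 424 [0.0214 0.0228 0.024 ]
0.174 435 [0.0214 0.0228 0.0241]
0.178 440 [0.0213 0.0228 0.0243]
0.182 328 [0.0195 0.0222 0.0238]
0.186 563 [0.012  0.0209 0.0235]
0.19 485 [0.0209 0.0223 0.0236]
0.194 496 [0.021  0.0223 0.0236]
0.198 157 [0.0207 0.0223 0.0235]
```

View pics/f2.png

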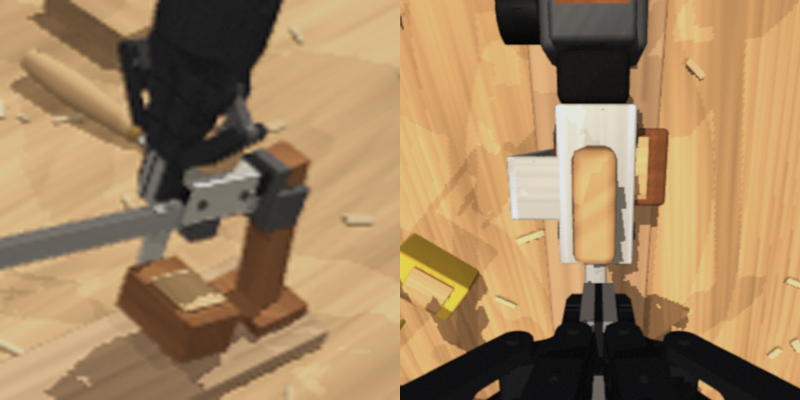

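The hanger is home: its tab centre is 0.135 m along the bar, its end meets the black stop, and the catch is behind it. I'll seat it with one very light touch, then retreat.

>>> move_arm(offset=[[0.2, 0, 0], [0.2, 0, 0], [0.2, 0, 0], [0, 0, 0]], twist=[[0, 0, 0], [0, 0, 0], [0, 0, 0], [0, 0, 0]], grip=[0, 0, 0, 0])

```text
time: 19.2
ee_pos: [0.6502, 0.0989, 0.1929]
tcp_rot: [-180.0, 12.0, 82.9]
wrist_force: [0.4, 0.3, -0.2]
opening: -0.0
grasp_force: 0.0
```

>>> move_arm(offset=[[0.1, 0, 0], [0.1, 0, 0], [0, 0, 0]], twist=[[0, 0, 0], [0, 0, 0], [0, 0, 0]], grip=[0, 0, 0])

```text
time: 19.5
ee_pos: [0.6505, 0.1006, 0.1926]
tcp_rot: [-180.0, 12.0, 82.9]
wrist_force: [0.5, 0.6, -0.0]
opening: 0.0002
grasp_force: 0.0
```

>>> move_arm(offset=[[0.1, 0, 0], [0.1, 0, 0], [0, 0, 0]], twist=[[0, 0, 0], [0, 0, 0], [0, 0, 0]], grip=[0, 0, 0])

```text
time: 19.8
ee_pos: [0.6507, 0.1026, 0.1922]
tcp_rot: [-180.0, 12.0, 82.9]
wrist_force: [0.2, -0.3, 0.2]
opening: 0.0001
grasp_force: 0.0
```

>>> move_arm(offset=[[0.1, 0, 0], [0.1, 0, 0], [0, 0, 0]], twist=[[0, 0, 0], [0, 0, 0], [0, 0, 0]], grip=[0, 0, 0])

```text
time: 20.1
ee_pos: [0.6509, 0.1045, 0.1917]
tcp_rot: [-180.0, 12.0, 82.9]
wrist_force: [-0.3, 0.2, 0.1]
opening: -0.0001
grasp_force: 0.0
```

>>> move_arm(offset=[[0.1, 0, 0], [0.05, 0, 0], [0, 0, 0]], twist=[[0, 0, 0], [0, 0, 0], [0, 0, 0]], grip=[0, 0, 0])

```text
time: 20.4
ee_pos: [0.6511, 0.1057, 0.1916]
tcp_rot: [180.0, 12.0, 82.9]
wrist_force: [-0.3, -1.4, 0.4]
opening: -0.0002
grasp_force: 0.7
```

>>> move_arm(offset=[[0.1, 0, 0], [0.05, 0, 0], [0, 0, 0]], twist=[[0, 0, 0], [0, 0, 0], [0, 0, 0]], grip=[0, 0, 0])

```text
time: 20.7
ee_pos: [0.6514, 0.1069, 0.1913]
tcp_rot: [180.0, 12.1, 82.9]
wrist_force: [0.1, -3.8, 0.9]
opening: -0.0001
grasp_force: 2.3
```

Contact of about 4 N with the stop's stiffness, so it is fully home. Retreating.

>>> move_arm(offset=[[-0.3, 0, 0], [-1, 0, 0], [-2, 0, 0], [-2, 0, -2], [0, 0, -3]], twist=[[0, 0, 0], [0, 0, 0], [0, 0, 0], [0, 0, 0], [0, 0, 0]], grip=[0, 0, 0, 0, 0])

```text
time: 21.2
ee_pos: [0.6453, 0.0627, 0.2515]
tcp_rot: [-179.9, 12.1, 82.8]
wrist_force: [-0.6, 1.0, 0.9]
opening: 0.0001
grasp_force: 0.0
```

>>> move_arm(offset=[[-1, 0, -4], [-1, 0, -4], [0, 0, 0], [0, 0, 0], [0, 0, 0]], twist=[[0, 0, 0], [0, 0, 0], [0, 0, 0], [0, 0, 0], [0, 0, 0]], grip=[0, 0, 0, 0, 0])

```text
time: 21.7
ee_pos: [0.6457, 0.0626, 0.3326]
tcp_rot: [-179.9, 12.0, 82.9]
wrist_force: [-0.5, 0.2, 0.8]
opening: -0.0
grasp_force: 0.0
```

```bash
python3 edge.py; python3 edge.py | sed -n '/0.1[12]/p'
```

```text
0.09 65 [-0.001   0.0004  0.0017]
0.094 65 [-0.001   0.0003  0.0019]
0.098 66 [-0.0012  0.0004  0.0018]
0.102 77 [-0.001   0.0005  0.0014]
0.106 106 [-0.0008  0.0235  0.025 ]
0.11 101 [0.0226 0.0243 0.0257]
0.114 101 [0.0228 0.0242 0.0255]
0.118 204 [0.0232 0.0286 0.063 ]
0.122 159 [0.0237 0.0635 0.0654]
0.126 143 [0.0619 0.0639 0.0656]
0.13 142 [0.0616 0.0639 0.0657]
0.134 140 [0.0615 0.064  0.0655]
0.138 145 [0.0623 0.064  0.0655]
0.142 150 [0.0617 0.0639 0.0654]
0.146 146 [0.0617 0.0639 0.0654]
0.15 92 [0.0608 0.0635 0.0652]
0.158 1 [0.0238 0.0238 0.0238]
0.162 100 [0.0229 0.0241 0.0255]
0.166 102 [0.0208 0.0226 0.025 ]
0.17 128 [0.021  0.0227 0.0245]
0.174 124 [0.0215 0.0228 0.0242]
0.178 122 [0.0214 0.0226 0.0243]
0.182 81 [0.0209 0.0222 0.0234]
0.102 78 [-0.0011  0.0002  0.0014]
0.11 100 [0.0227 0.0242 0.0257]
0.114 103 [0.0228 0.0242 0.026 ]
0.118 196 [0.023  0.0296 0.0626]
0.122 160 [0.0243 0.0634 0.0651]
0.126 150 [0.0618 0.064  0.0656]
0.138 150 [0.0612 0.064  0.0655]
0.142 156 [0.0612 0.0637 0.0651]
0.17 131 [0.0211 0.0227 0.0243]
0.174 124 [0.0212 0.0227 0.024 ]
```

The hanger rests at home, centred at 0.135 m along the bar, against the stop and clear of the arm. Handing in.

```bash
python3 -c "
from workcell import bot
print(bot.job_done())"
```

```text
the job is handed in; nothing more can be done
None
```

The hanger now hangs past the catch, fully home against the end stop and clear of the arm; I handed the job in at about 22 s, but no verdict came back. It rolled down by itself after bearing on the bar at about 4–12 N, and I felt no push at the catch, only about 4 N seating it on the stop. I never reached near the gouge or offcut and saw no contact with the mallet, but I did not re-measure their positions.

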